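# Change over the carving trays

## Task

Change over the carving trays: first push the tray that was left open fully home, then hook a fingertip behind the front lip of the tray with the little gnome standing in it and draw it out to its stop. Hook that lip from inside only, without pinching it or pressing on its front. Pick nothing up, keep the gnome standing in its tray, leave the third tray shut, and do not disturb the things standing and lying around.

Things in the scene. Friction and masses are not known exactly. Their poses are not given: they have to be found in the camera images.
- rack_ajar: Fixed low plywood rack of the tray that stands open at the start; three alike: 126 mm wide, base 10 mm thick, side rails 32 mm high, a hood 70 mm high over the rear 120 mm. Origin on the table, 113 mm behind the front face of the shut tray's lip; x points back into the rack, y across, z up.
- lip_ajar (a point): Middle of the top edge of the upright front lip of the tray that stands open at the start. Lip: pale wood, 100 mm wide, from 12 to 54 mm above the table, 9 mm thick (front face 4 mm in front of this point, rear face 5 mm behind). Site x points back into the rack (the tray draws out along -x, to the robot's side), y across, z up; it moves with the tray.
- tray_ajar (a joint): The tray that stands open at the start, pale wood, 100 x 240 mm. Joint value: metres drawn out, 0 = fully home, 0.130 = out at its stop. Friction about 2.5 N, no spring: it stays where it is left. Solid stops at both ends.
- rack_gnome: Fixed low plywood rack of the tray in which the gnome stands; three alike: 126 mm wide, base 10 mm thick, side rails 32 mm high, a hood 70 mm high over the rear 120 mm. Origin on the table, 113 mm behind the front face of the shut tray's lip; x points back into the rack, y across, z up.
- lip_gnome (a point): Middle of the top edge of the upright front lip of the tray in which the gnome stands. Lip: pale wood, 100 mm wide, from 12 to 54 mm above the table, 9 mm thick (front face 4 mm in front of this point, rear face 5 mm behind). Site x points back into the rack (the tray draws out along -x, to the robot's side), y across, z up; it moves with the tray.
- tray_gnome (a joint): The tray in which the gnome stands, pale wood, 100 x 240 mm. Behind the lip is an empty finger well: 60 mm long from the lip's rear face to a cross rib, 88 mm wide inside; its floor is 18 mm, its side walls and rib 36 mm above the table. Joint value: metres drawn out, 0 = fully home, 0.130 = out at its stop. Friction about 2.5 N, no spring: it stays where it is left. Solid stops at both ends.
- rack_stones: Fixed low plywood rack of the shut tray that holds a grey sharpening stone; three alike: 126 mm wide, base 10 mm thick, side rails 32 mm high, a hood 70 mm high over the rear 120 mm. Origin on the table, 113 mm behind the front face of the shut tray's lip; x points back into the rack, y across, z up.
- lip_stones (a point): Middle of the top edge of the upright front lip of the shut tray that holds a grey sharpening stone. Lip: pale wood, 100 mm wide, from 12 to 54 mm above the table, 9 mm thick (front face 4 mm in front of this point, rear face 5 mm behind). Site x points back into the rack (the tray draws out along -x, to the robot's side), y across, z up; it moves with the tray.
- tray_stones (a joint): The shut tray that holds a grey sharpening stone, pale wood, 100 x 240 mm. Joint value: metres drawn out, 0 = fully home, 0.130 = out at its stop. Friction about 2.5 N, no spring: it stays where it is left. Solid stops at both ends.
- gnome: Small carved wooden gnome, round foot 34 mm across, 52 mm high with a pointed hat, loose, about 40 g; stands in the tray's second compartment (58 mm long, behind the finger well's rib, floor 18 mm above the table). Origin at the centre of its underside, z up along it. It rides along with the tray.
- mushroom: Bystander: carved wooden mushroom, 28 mm wide, 40 mm high, standing on the table between two racks; origin at its underside.
- glue: Bystander: small white bottle, 26 mm wide, 60 mm high, standing on the table between two racks; origin at its underside.
- tumbler: Bystander: steel drinking tumbler, 74 mm wide, 190 mm high, at the left; origin at its underside.
- drink: Bystander: amber drink bottle, 62 mm wide, 200 mm high, at the right; origin at its underside.
- phone: Bystander: black phone, 150 x 72 x 9 mm, lying flat; origin at its underside.
- brush: Bystander: bench brush lying bristles down, 200 x 55 mm, 43 mm high; origin at its underside.
- pencil: Bystander: square-sided yellow pencil, 190 mm long, 8 mm thick, lying on the table; origin at its underside.
Things that resemble listed ones, but are neither listed nor needed, are in the scene too. Leave any black look-alike of the gnome alone.

How it is judged:
On the way, in this order (a step that is already met when the one before it is completed fails the run):
1. the open tray is pushed fully home (value of joint tray_ajar below 0.006 m), for 0.2 s.
2. the gnome's tray is drawn out to its stop (value of joint tray_gnome above 0.122 m), for 0.2 s.
At the end, for the whole second after the job is handed in: The tray that stood open is home within 6 mm, the gnome's tray is drawn out to within 8 mm of its 130 mm stop, the third tray is shut within 10 mm, and the gnome stands upright (within 0.2 rad) and at rest on the floor of its compartment (value of joint tray_ajar below 0.006 m and value of joint tray_gnome above 0.122 m and value of joint tray_stones below 0.01 m and angle between gnome's own z axis and vertical below 0.2 rad and height (world z) of gnome below 0.026 m and x of gnome in the frame of lip_gnome between 0.06 and 0.14 m and linear speed of gnome below 0.02 m/s); the robot touches nothing.
It fails at once if the gnome is lifted off the tray's floor (12 mm) (height (world z) of gnome above 0.03 m).
It fails at once if the gnome is tipped over (angle between gnome's own z axis and vertical above 0.5 rad).
It fails at once if the front of the gnome tray's lip is pinched or pressed by the fingers (over 3 N) (contact force between the fingers and tray_gnome_c4 above 3 N).
It fails at once if the third tray is drawn out (value of joint tray_stones above 0.015 m).
It fails at once if a bystander is moved more than 20 mm (distance of any of mushroom, glue, tumbler, drink, phone, brush, pencil from where it was at the start of the episode above 0.02 m).
It also fails if it takes over 51 s, if anything falls off the work surface, if the arm or the gripper's body presses on something with over 40 N, if the wrist force passes 120 N, or if a joint passes its speed limit or range.

## Robot

A 6-joint arm with a two-finger parallel gripper is mounted at the origin on the work surface. World frame = base frame: x ahead of the robot, y to its left, z up, the work surface at z = 0. Lengths are in m, angles in rad, forces in N, time in s.
With the tool pointing down it reaches from about 0.4 to 0.825 m from the base axis. Payload 7 kg.
Tool frame: the origin (TCP) lies at the very end of the fingers, on their centre line; the grasp point (between the pads) lies 19 mm behind it; z points along the fingers, x is the direction in which the jaws open and shut, and the axes are right-handed (so a half turn about z gives the same grasp; the last joint's range is limited). The gripper opens to 88 mm and grips with 3 to 60 N. Pads are 19 mm wide; open, the fingers measure 130 mm over their backs; the gripper's body (78 mm by 193 mm) begins 47 mm behind the grasp point.
Start: joints at [-0.854, 0.359, 0.012, 0, -1.224, -0.288], TCP at [0.281, -0.614, 0.189] pointing down, gripper open.
Joint ranges: [-3.07, 3.07], [-1.43, 2.12], [-1.02, 1.25], [-3.03, 1.67], [-3.05, -0], [-3.03, 3.03]. Speed limits (rad/s): [2.39, 2.39, 3.01, 3.14, 3.14, 3.14].

## Interface

Orientations are given as [roll, pitch, yaw] about the fixed x, y, z axes, in that order (R = Rz(yaw) Ry(pitch) Rx(roll)).
In Python, from station import telemetry, grab_frame, arm, regions_of, pinpoint gives the robot as it stands. The module is installed in compiled form; this text tells all that it offers.
- The arm moves only by the shell command python3 -m inch 'ROWS' [FORCE]. ROWS is text: rows parted by semicolons, each of 7 numbers parted by spaces: the opening, from 0 (shut) to 1 (fully open), then the shift along the world's x, y, z in cm, then the turn, a rotation vector about the world's x, y, z in degrees. A call has 1 to 12 rows; each row is the pose to reach, as a shift and turn from the pose measured when the call began; what a row does not reach only later rows make up. A row lasts 1/8 s, in which the tool goes at most 62.5 mm and 10.7 degrees, less where a joint would pass 70% of its speed; a pose out of reach is approached as far as the arm can. A call with a gripper value outside its range is refused whole. The fingers move at their own pace and stop on an object; FORCE is the grip in N (left out, the last holds). Time passes only in rows, so rows that repeat a pose let the fingers close. It gives the time, the measured TCP pose, the force and the opening at its end, in the units of the state.
- telemetry.get_state(): the state, without advancing time (a new reading comes with each control period).
- grab_frame(name): name is "side" or "top" or "wrist"; returns a dict with "pixels" (480x640x3 uint8, red, green, blue), "fx", "fy", "cx", "cy" (pixels), "R" (3x3) and "t" (3): a world point X has camera coordinates R X + t. Camera axes: x right, y down, z forward; pixel columns grow to the right and rows downward; lengths in m; the calibration is good to about 2 mm. A picture is of the moment at which its call begins. There is no depth.
- arm.job_done(): hands the job in, once; it reports no verdict.
Trained networks look in the newest picture that a camera, given by its name, has taken for a name from the list of things; names that differ only in an ending like _2 or _b are one class to them, and where a whole thing is asked for, a point or a joint stands for the part that bears it (a point fixed in the world has none). Each returns a list of dicts, best first, with "p" (0 to 1); they miss things now and then, are a little off and sometimes report something else, mostly with a low value. They report only what shows in the picture. A call takes as long as a camera call. They do not tell look-alikes from the thing itself.
- regions_of(camera, name): "pixels" (480x640 bool, what is visible of it) and "bbox" ([left, top, right, bottom] in pixels, round what is visible of it).
- pinpoint(camera, name): "location" ([column, row] in pixels: a listed point, or the origin of a listed thing).
The state is a dict: "t": time; "q": joint angles; "qd": joint speeds; "joint_efforts": joint torques, N m; "eef_pos": TCP position; "ee_rot": TCP orientation; "force": force on the tool from outside, world axes, zero at the start; "moment": the same for the moment, N m; "width": finger opening in m.
Only numpy, scipy, OpenCV 4.12 (cv2) and the standard library are available. Lean on these libraries where they do the work, as an engineer would, in place of code of your own. Each camera call takes 0.05 s, during which the arm holds its last target. There are 200 camera calls.

## Working session

There is one attempt and no reset: what is moved stays moved. The work goes in short steps, Python scripts to look and compute and a shell command to move; the robot and the scene stay as the last step left them, time stands still between calls to the robot, and variables do not carry over. Pictures are saved under pics/ and viewed, about 8 in all and at most 12, crops included, and the job is handed in when it is done.

```bash
mkdir -p pics
cat > h.py <<'E'
import numpy as np, cv2
from station import telemetry, grab_frame, arm, regions_of, pinpoint
def ray(f,uv,z):
    R=np.array(f['R']);t=np.array(f['t']);c=-R.T@t
    d=R.T@np.array([(uv[0]-f['cx'])/f['fx'],(uv[1]-f['cy'])/f['fy'],1])
    return c+d*(z-c[2])/d[2]
def proj(f,X):
    p=np.array(f['R'])@np.array(X)+np.array(f['t']);return (f['fx']*p[0]/p[2]+f['cx'],f['fy']*p[1]/p[2]+f['cy'])
def save(f,n): cv2.imwrite('pics/'+n,cv2.cvtColor(np.array(f['pixels']),cv2.COLOR_RGB2BGR))
H=dict(lip_ajar=.054,lip_gnome=.054,lip_stones=.054,rack_ajar=0,rack_gnome=0,rack_stones=0,gnome=.018,mushroom=0,glue=0,tumbler=0,drink=0,phone=0,brush=0,pencil=0)
E
python3 - <<'E'
from h import *
print(telemetry.get_state())
for c in ('top','side'):
    f=grab_frame(c);save(f,c+'0.png')
    print(c,-np.array(f['R']).T@f['t'])
    for n,z in H.items():
        for r in pinpoint(c,n)[:4]:
            print(n,round(r['p'],2),np.round(r['location']),np.round(ray(f,r['location'],z),3))
E
```

```text
{'t': 0.0, 'q': array([-8.53924526e-01,  3.59354694e-01,  1.10946048e-02, -3.09676583e-04,
       -1.22410149e+00, -2.88072120e-01]), 'qd': array([ 0.0009264 ,  0.00095632,  0.00053049, -0.00116566, -0.00036974,
        0.00079511]), 'joint_efforts': array([ 2.41201858e-03, -5.82713914e+01,  2.93052810e+01,  6.99740499e+00,
        6.75927935e-03, -1.61017288e-04]), 'eef_pos': array([ 0.28037699, -0.61343551,  0.1882664 ]), 'ee_rot': array([-3.14142705e+00, -1.58346773e-03,  1.99949042e+00]), 'force': array([-0.33343248, -0.32998188, -0.21859602]), 'moment': array([-0.0109339 , -0.00960877, -0.02277807]), 'width': 0.08763235043648414}
top [ 0.4369138  -0.02160522  1.07623561]
lip_ajar 0.93 [298. 254.] [0.506 0.018 0.054]
lip_gnome 0.94 [409. 199.] [ 0.63  -0.24   0.054]
lip_stones 0.88 [202. 213.] [0.601 0.237 0.054]
rack_ajar 0.59 [304. 172.] [0.709 0.003 0.   ]
rack_gnome 0.74 [400. 164.] [ 0.727 -0.231  0.   ]
rack_stones 0.82 [203. 174.] [0.707 0.25  0.   ]
gnome 0.62 [456. 168.] [ 0.712 -0.363  0.018]
gnome 0.52 [450. 199.] [ 0.635 -0.345  0.018]
gnome 0.44 [400. 161.] [ 0.729 -
[... 649 characters left out ...]
]
rack_ajar 0.25 [390. 196.] [ 0.374 -0.428  0.   ]
rack_gnome 0.82 [263. 214.] [ 0.741 -0.237  0.   ]
rack_stones 0.62 [220. 328.] [0.703 0.243 0.   ]
gnome 0.69 [310. 198.] [ 0.617 -0.329  0.018]
gnome 0.46 [267. 208.] [ 0.729 -0.242  0.018]
mushroom 0.6 [315. 300.] [0.528 0.127 0.   ]
mushroom 0.57 [266. 208.] [ 0.741 -0.273  0.   ]
glue 0.63 [339. 246.] [ 0.502 -0.103  0.   ]
glue 0.5 [375. 268.] [ 0.403 -0.018  0.   ]
drink 0.82 [324. 188.] [ 0.588 -0.444  0.   ]
drink 0.49 [389. 194.] [ 0.376 -0.44   0.   ]
phone 0.56 [400. 426.] [0.342 0.416 0.   ]
brush 0.86 [394. 196.] [ 0.361 -0.427 -0.   ]
brush 0.44 [329. 187.] [ 0.575 -0.451 -0.   ]
pencil 0.55 [374. 269.] [ 0.404 -0.013  0.   ]
```

View pics/top0.png

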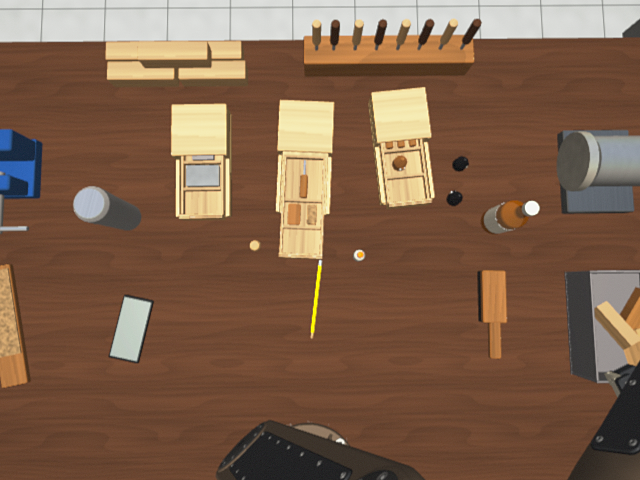

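View pics/side0.png

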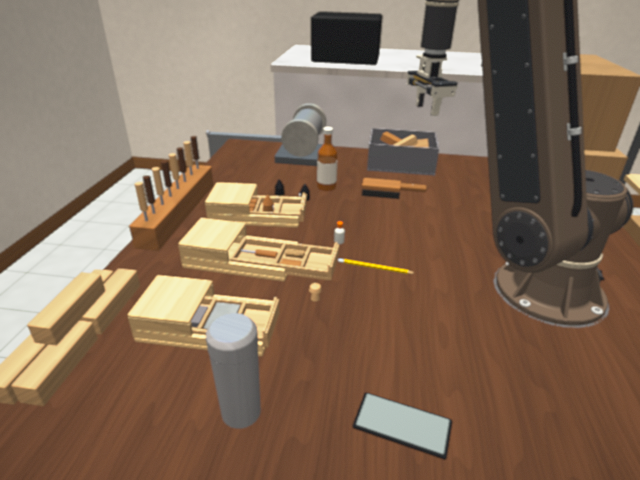

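The top view shows the open tray in the middle with its lip at about (301,257). The gnome tray is at the right with its lip at about (410,204), and two black look-alikes stand beside it at (460,163) and (454,198). The pencil's far end, at (320,262), lies right at the open lip. Next I'll measure the lip edges and rack yaws.

Run:
```python
from h import *
im=cv2.imread('pics/top0.png')
c=cv2.resize(im[80:275,265:445],None,fx=4,fy=4,interpolation=cv2.INTER_CUBIC)[:, :]
c=cv2.resize(im[85:270,265:445],None,fx=3.2,fy=3.2,interpolation=cv2.INTER_CUBIC)
cv2.imwrite('pics/crop1.png',c)
f=grab_frame('top')
for n in ('tray_ajar','tray_gnome','rack_ajar','rack_gnome','lip_gnome'):
    for r in regions_of('top',n)[:2]:
        m=np.array(r['pixels']).astype(np.uint8)
        cs=max(cv2.findContours(m,0,1)[0],key=cv2.contourArea)
        print(n,r['p'],r['bbox'],cv2.boxPoints(cv2.minAreaRect(cs)).round(1).tolist())
# yaw via two-view lip points vs pinpoints
```

```text
tray_ajar 0.58 [281.8, 153.8, 326.6, 257.9] [[278.6000061035156, 257.5], [282.8999938964844, 153.3000030517578], [325.6000061035156, 155.10000610351562], [321.29998779296875, 259.29998779296875]]
tray_gnome 0.61 [377.4, 139.0, 433.3, 208.0] [[377.79998779296875, 142.39999389648438], [422.3999938964844, 136.8000030517578], [430.70001220703125, 203.6999969482422], [386.20001220703125, 209.1999969482422]]
rack_ajar 0.64 [477.5, 269.3, 508.1, 356.4] [[476.6000061035156, 270.1000061035156], [504.79998779296875, 269.29998779296875], [507.20001220703125, 356.79998779296875], [479.0, 357.6000061035156]]
rack_ajar 0.59 [274.8, 98.8, 337.2, 258.4] [[271.0, 257.0], [279.20001220703125, 98.5], [334.5, 101.30000305175781], [326.20001220703125, 259.8999938964844]]
rack_gnome 0.88 [368.4, 89.2, 437.2, 209.9] [[365.6000061035156, 92.69999694824219], [426.20001220703125, 86.0], [439.20001220703125, 202.60000610351562], [378.6000061035156, 209.39999389648438]]
rack_gnome 0.47 [479.8, 201.3, 539.0, 233.4] [[475.79998779296875, 210.39999389648438], [533.4000244140625, 191.1999969482422], [542.5, 218.5], [484.8999938964844, 237.6999969482422]]
lip_gnome 0.64 [382.5, 135.4, 428.5, 209.0] [[377.79998779296875, 142.39999389648438], [422.20001220703125, 136.8000030517578], [430.6000061035156, 203.60000610351562], [386.1000061035156, 209.10000610351562]]
```

View pics/crop1.png

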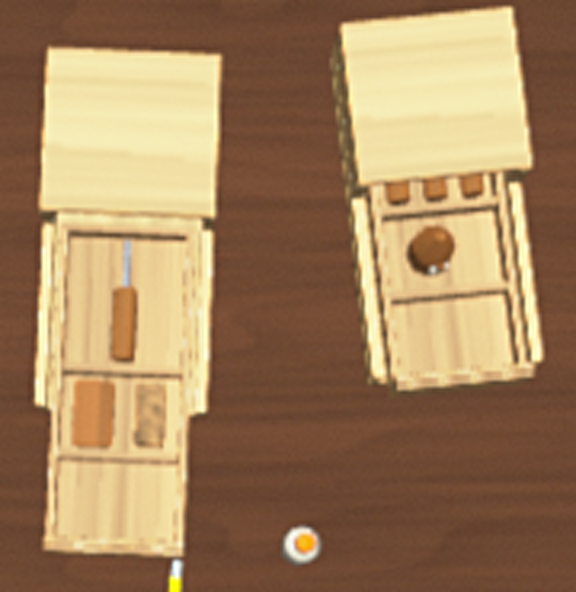

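The crop shows clear hood corners and front lip edges on both trays, with the gnome at about (431,250) in crop pixels. I'll turn these into poses.

Run:
```python
from h import *
f=grab_frame('top')
g=lambda p,z: ray(f,(p[0]/3.2+265,p[1]/3.2+85),z)[:2]
for n,hood,lip in (('ajar',[(48,48),(220,55),(217,218),(40,210)],[(45,548),(183,553)]),('gnome',[(341,24),(513,8),(532,168),(358,187)],[(395,386),(535,373)])):
    P=[g(p,.07) for p in hood];L=[g(p,.054) for p in lip]
    ang=lambda a,b:np.degrees(np.arctan2(*(b-a)[::-1]))
    print(n,'hood',np.round(P,3).tolist(),'lip',np.round(L,3).tolist(),np.linalg.norm(L[0]-L[1]))
    print(' yaws',ang(P[3],P[0]),ang(P[2],P[1]),ang(P[1],P[0])-90,ang(P[2],P[3])-90,ang(L[1],L[0])-90,'lipmid',(L[0]+L[1])/2,'hoodmid',np.mean(P,0), ang((L[0]+L[1])/2,np.mean(P,0)))
print('gnome',g((431,262),.03))
```

```text
ajar hood [[0.862, 0.056], [0.855, -0.068], [0.735, -0.065], [0.742, 0.062]] lip [[0.5, 0.061], [0.496, -0.038]] 0.09837179421935352
 yaws -2.9313156816821992 -1.8224451727984523 -2.906300602755408 -3.179651136949829 -2.681166915700743 lipmid [0.49806771 0.0114604 ] hoodmid [ 0.79839231 -0.00373437] -2.896380771582161
gnome hood [[0.878, -0.157], [0.889, -0.282], [0.769, -0.292], [0.757, -0.166]] lip [[0.615, -0.192], [0.623, -0.293]] 0.10166037704502758
 yaws 4.5368763528310385 4.726616531521758 4.996022162216889 5.840338265329535 4.785027917155148 lipmid [ 0.61884496 -0.24246847] hoodmid [ 0.82313532 -0.22404926] 5.151966847726736
gnome [ 0.71171441 -0.22489478]
```

Both poses are consistent: lip widths come out at 98 and 102 mm, hood depth at 120 mm. Yaws are −2.8° for the open tray, drawn about 96 mm, and +5° for the gnome tray. I'll move in front of the open tray with the fingers shut.

```bash
python3 -m inch '0 17.4 62.7 3 0 0 -27.4;0 17.4 62.7 3 0 0 -27.4;0 17.4 62.7 3 0 0 -27.4;0 17.4 62.7 3 0 0 -27.4;0 17.4 62.7 3 0 0 -27.4;0 17.4 62.7 3 0 0 -27.4;0 17.4 62.7 3 0 0 -27.4;0 17.4 62.7 3 0 0 -27.4;0 17.4 62.7 3 0 0 -27.4;0 17.4 62.7 3 0 0 -27.4;0 17.4 62.7 3 0 0 -27.4;0 17.4 62.7 3 0 0 -27.4' 20
```

```text
t: 3.35
eef_pos: [0.4551, 0.015, 0.2193]
ee_rot: [3.141, -0.0, 1.525]
force: [-0.7, 0.2, 0.7]
width: 0.0005
```

```bash
python3 -m inch '0 0 0 -6 0 0 0;0 0 0 -12 0 0 0;0 0 0 -17 0 0 0;0 0 0 -19 0 0 0;0 0 0 -19 0 0 0;0 0 0 -19 0 0 0'
python3 - <<'E'
from h import *
f=grab_frame('side');save(f,'side1.png')
im=cv2.imread('pics/side1.png')[200:320,200:420];cv2.imwrite('pics/s1.png',cv2.resize(im,None,fx=3,fy=3,interpolation=cv2.INTER_CUBIC))
E
```

```text
t: 4.1
eef_pos: [0.4559, 0.0149, 0.0303]
ee_rot: [3.14, -0.001, 1.524]
force: [-0.4, -0.3, 0.5]
width: 0.0003
```

View pics/s1.png

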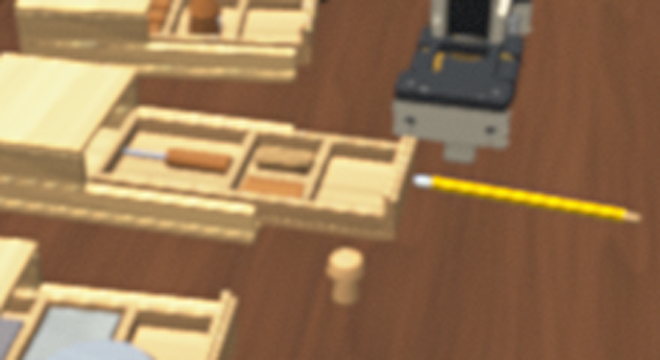

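The fingertips are just in front of the lip at crop (460,150) and clear of the pencil. Now the push.

```bash
python3 -m inch '0 2 -0.1 0 0 0 0;0 3 -0.2 0 0 0 0;0 4 -0.2 0 0 0 0;0 5.2 -0.3 0 0 0 0;0 6.5 -0.3 0 0 0 0;0 8 -0.4 0 0 0 0;0 9.5 -0.5 0 0 0 0;0 10.8 -0.5 0 0 0 0;0 11.8 -0.6 0 0 0 0;0 12.2 -0.6 0 0 0 0;0 12.4 -0.6 0 0 0 0;0 12.4 -0.6 0 0 0 0'
```

```text
t: 5.65
eef_pos: [0.5798, 0.0091, 0.0306]
ee_rot: [3.139, -0.001, 1.524]
force: [-0.8, -0.4, -0.1]
width: 0.0004
```

```bash
python3 -m inch '0 0.2 0 0 0 0 0;0 0.4 0 0 0 0 0;0 0.6 0 0 0 0 0;0 0.8 0 0 0 0 0;0 0.8 0 0 0 0 0'
```

```text
t: 6.28
eef_pos: [0.588, 0.0091, 0.0305]
ee_rot: [3.139, -0.001, 1.524]
force: [0.5, 0.1, 0.5]
width: 0.0001
```

```bash
python3 -m inch '0 0.2 0 0 0 0 0;0 0.4 0 0 0 0 0;0 0.5 0 0 0 0 0;0 0.5 0 0 0 0 0'
python3 - <<'E'
from h import *
f=grab_frame('top');save(f,'top2.png')
for r in pinpoint('top','lip_ajar')[:2]:print(r['p'],ray(f,r['location'],.054))
E
```

```text
t: 6.78
eef_pos: [0.5931, 0.0091, 0.0305]
ee_rot: [3.139, -0.001, 1.524]
force: [0.3, 0.5, -0.1]
width: 0.0002
0.89 [0.50829321 0.02102681 0.054     ]
```

View pics/top2.png

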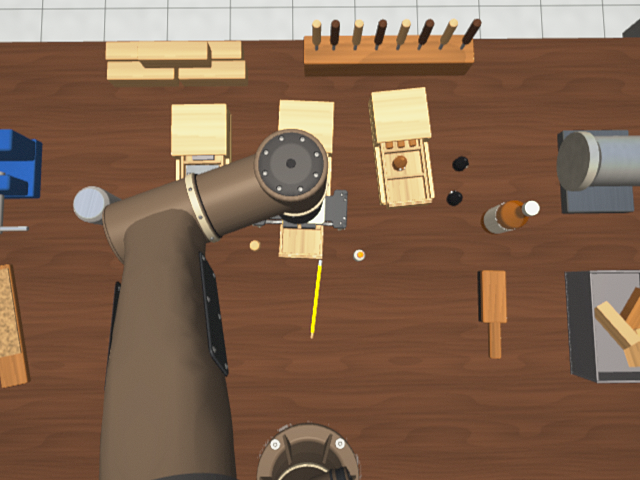

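The top view shows the gripper over the tray and the lip still at (301,257), so the fingers have not moved the tray. I'll compare projections and look from the side.

Run:
```python
from h import *
f=grab_frame('side');save(f,'side3.png')
print('s1 tip',proj(f,(.4559,.0149,.0303)),'seen ~',(200+460/3,200+158/3))
p=telemetry.get_state()['eef_pos'];print(p,'now',proj(f,p))
im=cv2.imread('pics/side3.png')[200:320,200:420];cv2.imwrite('pics/s3.png',cv2.resize(im,None,fx=3,fy=3,interpolation=cv2.INTER_CUBIC))
```

```text
s1 tip (np.float64(352.6450884987049), np.float64(263.54026408752253)) seen ~ (353.33333333333337, 252.66666666666666)
[0.59295159 0.00909538 0.03050906] now (np.float64(296.1343230674833), np.float64(256.4858888116239))
```

View pics/s3.png

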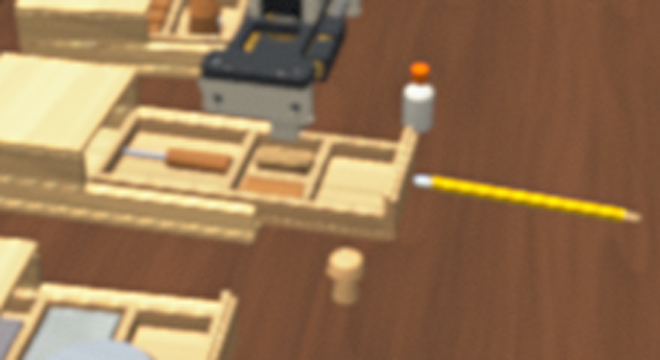

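Seen from the side, the fingertip is about 11 px above where telemetry puts it, roughly 25–30 mm. So the fingers passed over the lip without touching it. I'll back out above the lip, lower in front, and recalibrate the tip height by picture.

```bash
python3 -m inch '0 0 0 4 0 0 0;0 -5 0.2 4 0 0 0;0 -11 0.5 4 0 0 0;0 -13.8 0.6 4 0 0 0;0 -13.8 0.6 2 0 0 0;0 -13.8 0.6 -1 0 0 0;0 -13.8 0.6 -2 0 0 0;0 -13.8 0.6 -2 0 0 0;0 -13.8 0.6 -2 0 0 0'
python3 - <<'E'
from h import *
f=grab_frame('side');save(f,'side4.png')
p=telemetry.get_state()['eef_pos'];print(p,'proj',proj(f,p),[(z,np.round(proj(f,(p[0],p[1],z)),1)) for z in (.03,.04,.05)])
w=grab_frame('wrist');save(w,'w4.png');print(proj(w,p))
a=cv2.resize(cv2.imread('pics/side4.png')[200:300,260:420],None,fx=3,fy=3,interpolation=cv2.INTER_CUBIC)
b=cv2.resize(cv2.imread('pics/w4.png'),(400,300))
c=np.zeros((600,480,3),np.uint8);c[:300]=a;c[300:,:400]=b;cv2.imwrite('pics/c4.png',c)
E
```

```text
t: 8.05
eef_pos: [0.4557, 0.0153, 0.0112]
ee_rot: [3.138, -0.001, 1.524]
force: [0.4, 0.2, 0.6]
width: 0.0006
[0.45569008 0.01533541 0.01129882] proj (np.float64(352.28367250324715), np.float64(270.1788451885677)) [(0.03, array([352.7, 263.8])), (0.04, array([352.9, 260.3])), (0.05, array([353.2, 256.8]))]
(np.float64(318.02705417452864), np.float64(277.54360144004943))
```

View pics/c4.png

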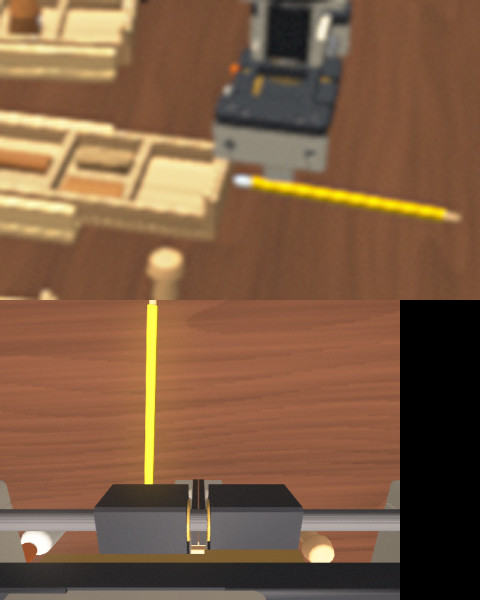

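Run:
```python
from h import *
f=grab_frame('side')
p=telemetry.get_state()['eef_pos']
for dx in(-.039,.039):
  for dz in (.066,.095): print(dx,dz,np.round(proj(f,p+[dx,.0965,dz]),1))
print('crop4 seen body bottom-near corners', [(260+u/3,200+v/3) for u,v in ((215,157),(325,172))])
d=dict(rack_ajar=0)
for n in ('glue','mushroom'):
  for r in pinpoint('side',n)[:2]: print(n,r['p'],ray(f,r['location'],0))
im=cv2.imread('pics/side4.png')[235:275,325:385];cv2.imwrite('pics/c5.png',cv2.resize(im,None,fx=12,fy=12,interpolation=cv2.INTER_NEAREST))
```

```text
-0.039 0.066 [368.3 273.2]
-0.039 0.095 [369.3 262. ]
0.039 0.066 [331.8 269.5]
0.039 0.095 [332.2 258.3]
crop4 seen body bottom-near corners [(331.6666666666667, 252.33333333333334), (368.3333333333333, 257.3333333333333)]
mushroom 0.51 [0.53102858 0.11562478 0.        ]
```

View pics/c5.png

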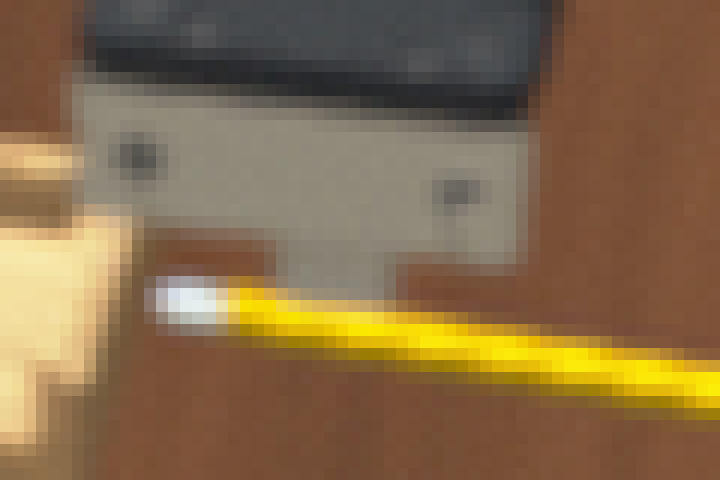

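At this z the fingertip bottom is at about (353,260), where telemetry predicts row 270. The body is shifted the same way, so the true tip is about 29 mm higher than telemetry. The wrist view and the image columns agree with telemetry in x and y. I'll lower 9 mm and push until contact.

```bash
python3 -m inch '0 0 0 -0.9 0 0 0;0 2 -0.1 -0.9 0 0 0;0 3 -0.2 -0.9 0 0 0;0 4 -0.2 -0.9 0 0 0;0 4.5 -0.3 -0.9 0 0 0;0 5 -0.3 -0.9 0 0 0'
python3 - <<'E'
from h import *
print(telemetry.get_state()['force'])
f=grab_frame('top')
for r in pinpoint('top','lip_ajar')[:2]:print(r['p'],ray(f,r['location'],.054))
E
```

```text
t: 9.05
eef_pos: [0.5045, 0.0119, 0.0015]
ee_rot: [3.14, -0.001, 1.524]
force: [-2.6, 0.2, -2.1]
width: 0.0006
[-2.63418818  0.18571951 -2.13159046]
```

The −2.6 N contact force matches the tray's friction. I'll continue pushing.

```bash
python3 -m inch '0 1 0 0 0 0 0;0 2.2 -0.1 0 0 0 0;0 3.5 -0.1 0 0 0 0;0 4.8 -0.2 0 0 0 0;0 6 -0.3 0 0 0 0;0 7 -0.3 0 0 0 0;0 7.4 -0.3 0 0 0 0;0 7.6 -0.3 0 0 0 0;0 7.7 -0.3 0 0 0 0;0 7.8 -0.3 0 0 0 0'
```

```text
t: 10.4
eef_pos: [0.5831, 0.009, 0.0018]
ee_rot: [3.139, -0.001, 1.524]
force: [-3.6, -2.0, 0.2]
width: 0.0004
```

```bash
python3 -m inch '0 0.2 0 0 0 0 0;0 0.3 0 0 0 0 0;0 0.4 0 0 0 0 0'
```

```text
t: 10.78
eef_pos: [0.5871, 0.009, 0.0018]
ee_rot: [3.139, -0.001, 1.524]
force: [-4.5, -2.3, 0.8]
width: 0.0005
```

```bash
python3 -m inch '0 0.2 0 0 0 0 0;0 0.4 0 0 0 0 0;0 0.4 0 0 0 0 0'
```

```text
t: 11.15
eef_pos: [0.5869, 0.0087, 0.0014]
ee_rot: [-3.137, -0.0, 1.523]
force: [-17.0, 3.5, 11.0]
width: 0.0005
```

```bash
python3 -m inch '0 0.2 0 0 0 0 0;0 0.4 0 0 0 0 0;0 0.4 0 0 0 0 0'
```

```text
t: 11.52
eef_pos: [0.5866, 0.0086, 0.001]
ee_rot: [-3.13, 0.001, 1.523]
force: [-17.1, 4.0, 12.0]
width: 0.0007
```

The tray has stopped: 17 N and no further advance, with the finger at x = 0.587 against about 0.585 predicted. I'll retreat, rise, and go above the gnome tray's finger well at (0.648, −0.240), yaw 95°.

```bash
python3 -m inch '0 -2 0 0 0 0 0;0 -3 0 3 0 0 0;0 -3 0 9 0 0 0;0 -2 -3 15 0 0 3;0 1 -9 15 0 0 7.7;0 3 -15 15 0 0 7.7;0 5 -20 15 0 0 7.7;0 6.1 -24.9 15 0 0 7.7;0 6.1 -24.9 15 0 0 7.7;0 6.1 -24.9 15 0 0 7.7'
python3 - <<'E'
from h import *
p=telemetry.get_state()['eef_pos']
f=grab_frame('side');save(f,'side6.png');print('tip',[(z,np.round(proj(f,(p[0],p[1],z)),1)) for z in (p[2],p[2]+.029)])
for n in('lip_gnome','lip_ajar','gnome'):
  for r in pinpoint('side',n)[:3]:print(n,r['p'],np.round(r['location']),ray(f,r['location'],H[n]))
w=grab_frame('wrist');save(w,'w6.png')
for n in('lip_gnome','gnome'):
  for r in pinpoint('wrist',n)[:3]:print('wrist',n,r['p'],np.round(r['location']),ray(w,r['location'],H[n]))
g=grab_frame('top')
for n in('lip_ajar',):
  for r in pinpoint('top',n)[:3]:print('top',n,r['p'],np.round(r['location']),ray(g,r['location'],H[n]))
a=cv2.resize(cv2.imread('pics/side6.png')[140:280,180:380],None,fx=2.25,fy=2.143,interpolation=cv2.INTER_CUBIC)
b=cv2.resize(cv2.imread('pics/w6.png'),(400,300))
c=np.zeros((600,450,3),np.uint8);c[:300]=a;c[300:,:400]=b;cv2.imwrite('pics/c6.png',c)
E
```

```text
t: 12.78
eef_pos: [0.6482, -0.2406, 0.1511]
ee_rot: [-3.131, 0.001, 1.656]
force: [-0.5, 0.1, -0.3]
width: 0.0001
tip [(np.float64(0.151084074331987), array([293.5, 167.8])), (np.float64(0.180084074331987), array([293.4, 157.9]))]
lip_gnome 0.6 [304. 200.] [ 0.61946272 -0.24313888  0.054     ]
lip_ajar 0.66 [292. 248.] [0.60322705 0.00994089 0.054     ]
gnome 0.56 [271. 312.] [0.60753923 0.19913078 0.018     ]
gnome 0.54 [278. 192.] [ 0.72168119 -0.35270869  0.018     ]
gnome 0.53 [267. 211.] [ 0.72528405 -0.22254103  0.018     ]
wrist lip_gnome 0.89 [317. 194.] [ 0.61793234 -0.24257755  0.054     ]
wrist gnome 0.96 [189. 194.] [ 0.6336267  -0.35268815  0.018     ]
wrist gnome 0.68 [171. 280.] [ 0.71523423 -0.3689698   0.018     ]
wrist gnome 0.67 [328. 300.] [ 0.72283921 -0.22333148  0.018     ]
```

View pics/c6.png

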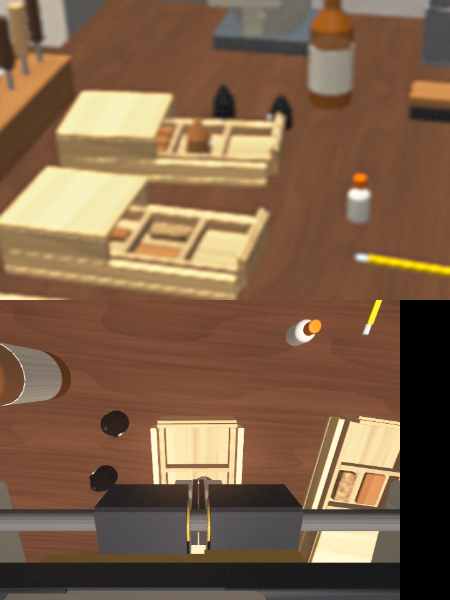

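The ajar tray is home (side view lip x = 0.603) and the gnome stands at crop (198,135). But the gripper isn't in the side crop where it should be, so I need the upper part of that picture.

Run:
```python
from h import *
im=cv2.imread('pics/side6.png')[20:220,220:380];cv2.imwrite('pics/c7.png',cv2.resize(im,None,fx=3,fy=3,interpolation=cv2.INTER_CUBIC))
f=grab_frame('side')
p=telemetry.get_state()['eef_pos']
for z in (.15,.18,.2,.23,.26):print(z,proj(f,(p[0],p[1],z)))
w=grab_frame('wrist');R=np.array(w['R']);print('wristcam pos',-R.T@w['t'],'axis',R[2],'tip px',[proj(w,p+[0,0,d]) for d in (0,.03,.06)])
```

```text
0.15 (np.float64(293.6714402363379), np.float64(168.29059816145667))
0.18 (np.float64(293.5001108360162), np.float64(157.98064937877226))
0.2 (np.float64(293.3833756652689), np.float64(150.95597276586636))
0.23 (np.float64(293.2043648058239), np.float64(140.18378311857478))
0.26 (np.float64(293.0204944780112), np.float64(129.11916922950962))
wristcam pos [ 0.57028606 -0.24704164  0.34646757] axis [ 0.27982188  0.02352798 -0.95976359] tip px [(np.float64(317.8259225217646), np.float64(277.66956892400736)), (np.float64(317.8670492147254), np.float64(301.301330500513)), (np.float64(317.9237976555484), np.float64(333.909486586677))]
```

View pics/c7.png

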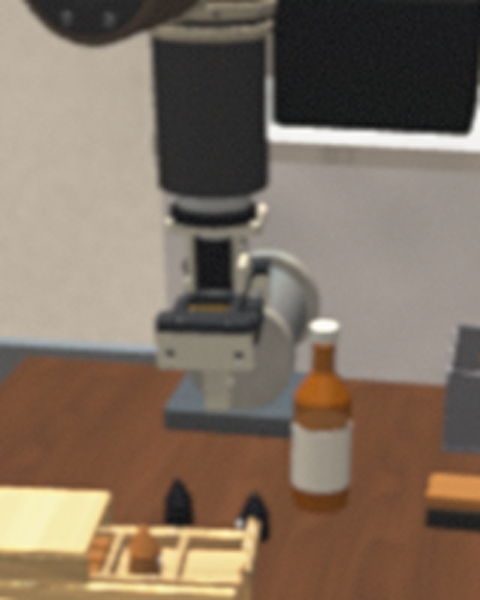

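The gripper is there, with its tip at about (292,155). That puts the true z about 30–37 mm above telemetry, consistent with before, and the column matches. I'll descend into the finger well to telemetry z ≈ 0, a true height of about 30 mm.

```bash
python3 -m inch '0 0.1 0 -4 0 0 0;0 0.1 0 -8 0 0 0;0 0.1 0 -11 0 0 0;0 0.1 0 -13 0 0 0;0 0.1 0 -14 0 0 0;0 0.1 0 -14.7 0 0 0;0 0.1 0 -15.1 0 0 0;0 0.1 0 -15.1 0 0 0'
```

```text
t: 14.32
eef_pos: [0.6488, -0.2402, 0.0005]
ee_rot: [-3.131, 0.001, 1.657]
force: [0.2, -0.1, -0.6]
width: 0.0007
```

```bash
python3 -m inch '0 -0.5 0 0 0 0 0;0 -1 -0.1 0 0 0 0;0 -1.4 -0.1 0 0 0 0;0 -1.8 -0.2 0 0 0 0;0 -2.2 -0.2 0 0 0 0'
python3 - <<'E'
from h import *
f=grab_frame('side');save(f,'side8.png')
p=telemetry.get_state()['eef_pos'];print(p,proj(f,p+[0,0,.03]))
for c in('side','wrist'):
  f=grab_frame(c)
  for r in pinpoint(c,'lip_gnome')[:2]:print(c,r['p'],ray(f,r['location'],.054))
E
```

```text
t: 14.95
eef_pos: [0.6274, -0.2424, 0.001]
ee_rot: [-3.132, 0.001, 1.658]
force: [2.2, -1.0, 1.8]
width: 0.0005
[ 0.62665621 -0.24244957  0.00098834] (np.float64(301.6289929832033), np.float64(206.9291162783714))
side 0.66 [ 0.60835155 -0.25937085  0.054     ]
wrist 0.68 [ 0.60864785 -0.24575261  0.054     ]
```

The lip follows (x 0.618 → 0.608, 2–3 N), so it is hooked. I'll draw it out smoothly.

```bash
python3 -m inch '0 -0.4 0 0 0 0 0;0 -1 -0.1 0 0 0 0;0 -1.7 -0.2 0 0 0 0;0 -2.5 -0.2 0 0 0 0;0 -3.3 -0.3 0 0 0 0;0 -4.1 -0.4 0 0 0 0;0 -4.9 -0.4 0 0 0 0;0 -5.7 -0.5 0 0 0 0;0 -6.5 -0.6 0 0 0 0;0 -7.2 -0.6 0 0 0 0;0 -7.7 -0.7 0 0 0 0;0 -8 -0.7 0 0 0 0'
python3 - <<'E'
from h import *
for c in('side','wrist'):
  f=grab_frame(c);save(f,c+'9.png')
  for n in('lip_gnome','gnome'):
   for r in pinpoint(c,n)[:3]:print(c,n,r['p'],ray(f,r['location'],H[n]))
E
```

```text
t: 16.7
eef_pos: [0.5463, -0.2494, 0.0006]
ee_rot: [-3.13, 0.001, 1.657]
force: [2.6, -0.2, -0.2]
width: 0.0002
side lip_gnome 0.91 [ 0.53678621 -0.25972357  0.054     ]
side gnome 0.6 [ 0.71741028 -0.35640753  0.018     ]
side gnome 0.51 [ 0.63444155 -0.23605431  0.018     ]
side gnome 0.43 [ 0.63053347 -0.32180424  0.018     ]
wrist lip_gnome 0.87 [ 0.52753565 -0.25198656  0.054     ]
wrist gnome 0.75 [ 0.6198902  -0.34801016  0.018     ]
```

Gnome follows (0.634, −0.236), tool still centred. Last 4 cm, slower at the end.

```bash
python3 -m inch '0 -0.5 0 0 0 0 0;0 -1.1 -0.1 0 0 0 0;0 -1.8 -0.2 0 0 0 0;0 -2.5 -0.2 0 0 0 0;0 -3 -0.3 0 0 0 0;0 -3.3 -0.3 0 0 0 0;0 -3.6 -0.3 0 0 0 0;0 -3.7 -0.3 0 0 0 0;0 -3.8 -0.3 0 0 0 0'
```

```text
t: 18.12
eef_pos: [0.5139, -0.2523, 0.0008]
ee_rot: [-3.139, 0.003, 1.658]
force: [18.5, 0.4, -14.0]
width: 0.0003
```

```bash
python3 -m inch '0 -0.1 0 0 0 0 0;0 -0.2 0 0 0 0 0;0 -0.3 0 0 0 0 0;0 -0.4 0 0 0 0 0;0 -0.4 0 0 0 0 0'
```

```text
t: 18.75
eef_pos: [0.5143, -0.2524, 0.0013]
ee_rot: [3.137, 0.004, 1.659]
force: [14.6, 0.7, -9.6]
width: 0.0002
```

Solid stop reached (15–18 N, no advance). Now unhook inside the well, rise straight up, and measure.

```bash
python3 -m inch '0 1 0.1 0 0 0 0;0 1.5 0.1 0 0 0 0;0 1.5 0.1 4 0 0 0;0 1.5 0.1 9 0 0 0;0 1.5 0.1 14 0 0 0;0 -1 4 17 0 0 0;0 -5 9 17 0 0 0;0 -8 14 17 0 0 0;0 -9 19 17 0 0 0;0 -9 24 17 0 0 0;0 -9 28 17 0 0 0;0 -9 28 17 0 0 0'
python3 - <<'E'
from h import *
for c in('top','side'):
  f=grab_frame(c);save(f,c+'10.png')
  for n in('lip_gnome','lip_ajar','lip_stones','gnome','glue','mushroom'):
   for r in pinpoint(c,n)[:3]:print(c,n,round(r['p'],2),np.round(r['location'],1),ray(f,r['location'],H[n]))
a=cv2.resize(cv2.imread('pics/top10.png')[80:280,160:480],(800,500),interpolation=cv2.INTER_CUBIC);cv2.imwrite('pics/c10.png',a)
E
```

```text
t: 20.25
eef_pos: [0.4236, 0.0292, 0.1712]
ee_rot: [3.138, 0.004, 1.662]
force: [-0.2, -0.3, -0.6]
width: 0.0006
top lip_gnome 0.93 [418.3 252.6] [ 0.50537577 -0.25740979  0.054     ]
top lip_ajar 0.8 [300.8 212.2] [0.60131454 0.01029099 0.054     ]
top lip_ajar 0.49 [254.2 243.7] [0.52968033 0.11727174 0.054     ]
top lip_stones 0.8 [199.1 211.1] [0.60620791 0.24391317 0.054     ]
top gnome 0.75 [455.3 199.9] [ 0.63311758 -0.35815355  0.018     ]
top gnome 0.45 [405.5 211.6] [ 0.60605009 -0.2381649   0.018     ]
top glue 0.56 [359.5 254.1] [ 0.50686274 -0.12829382  0.        ]
top mushroom 0.61 [257.1 246.1] [0.52871509 0.11763164 0.        ]
side lip_gnome 0.89 [347.6 201.3] [ 0.4958665  -0.25709621  0.054     ]
side lip_gnome 0.67 [308.7 213.1] [ 0.59309117 -0.16812234  0.054     ]
side lip_ajar 0.74 [292.9 248.6] [0.59998278 0.01157642 0.054     ]
side lip_ajar 0.32 [339.1 244.6] [ 0.49363626 -0.025082    0.054     ]
side lip_stones 0.88 [271. 313.] [0.59602277 0.24273845 0.054     ]
side gnome 0.67 [278.4 196.2] [ 0.71439336 -0.32281689  0.018     ]
side gnome 0.66 [306.8 200.4] [ 0.62363273 -0.31084479  0.018     ]
side gnome 0.53 [308.9 212.6] [ 0.60421793 -0.23605059  0.018     ]
side glue 0.55 [337.1 246.3] [ 0.5054564  -0.10002346  0.        ]
side glue 0.54 [316.2 298.9] [0.52581861 0.12142287 0.        ]
side glue 0.31 [274.3 313.7] [0.60565835 0.18440181 0.        ]
side mushroom 0.46 [316.6 297.1] [0.52592007 0.11511192 0.        ]
```

View pics/c10.png

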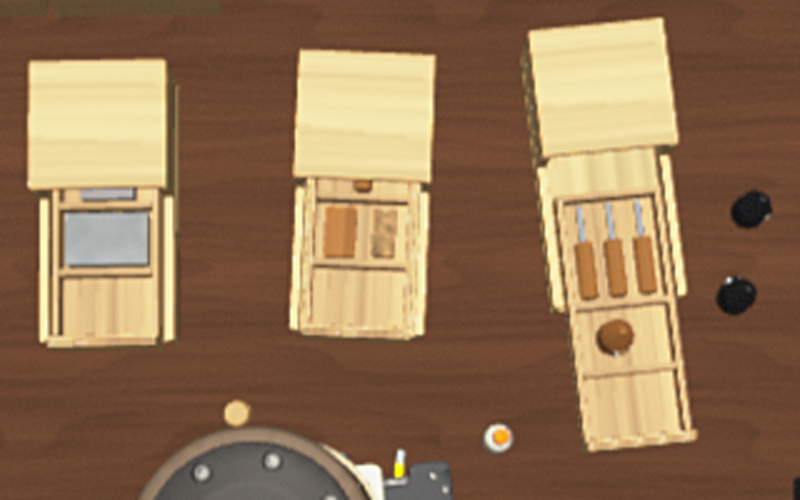

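Seen from above: the ajar tray is home, level with its rails at crop y≈330. The gnome tray is drawn out with the gnome standing in its compartment at (615,335), and the bystanders are in place. I'll check the drawn distance by the same front edge measure as at the start.

Run:
```python
from h import *
f=grab_frame('top')
g=lambda p,z: ray(f,(p[0]/2.5+160,p[1]/2.5+80),z)[:2]
L=[g(p,.054) for p in((590,449),(697,438))];m=np.mean(L,0);print(L,m,'drawn',np.linalg.norm(m-[.6188,-.2425]))
A=np.mean([g(p,.054) for p in((294,331),(419,337))],0);print('ajar lip front',A,'from start',np.linalg.norm(A-[.498,.0115]))
# registration of tray interior: front edge vs first image via brightness profile
a=cv2.imread('pics/top0.png').astype(int).sum(2);b=cv2.imread('pics/top10.png').astype(int).sum(2)
print('before',a[198:216,410].tolist());print('after',b[245:268,418].tolist())
```

```text
[array([ 0.48991075, -0.20599579]), array([ 0.49893421, -0.30410399])] [ 0.49442248 -0.25504989] drawn 0.12500906614906987
ajar lip front [0.59802071 0.00617458] from start 0.10016238234290423
before [598, 591, 630, 641, 523, 512, 480, 236, 222, 220, 219, 226, 230, 229, 232, 231, 238, 254]
after [567, 576, 572, 581, 579, 584, 588, 591, 572, 568, 525, 526, 495, 299, 216, 219, 227, 230, 243, 233, 222, 221, 229]
```

Run:
```python
from h import *
f=grab_frame('top')
for z,r0,r1 in((.012,204.9,258.2),(.054,201.6,254.6)):
    a=ray(f,(410.5,r0+.0),z);b=ray(f,(418.5,r1),z);d=np.array([.9962,.0872,0]);print(z,a,b,(a-b)@d)
```

```text
0.012 [ 0.62313925 -0.25186676  0.012     ] [ 0.49485182 -0.26716523  0.012     ] 0.1291339554715298
0.054 [ 0.6234932  -0.24300377  0.054     ] [ 0.50079427 -0.25772678  0.054     ] 0.12351651328494413
```

Both travels ended against solid stops, and the sharpest image edge gives 129 mm drawn. The robot is clear of everything, so I'm handing in.

```bash
python3 -c "
from station import arm
print(arm.job_done())"
```

```text
the job is handed in; nothing more can be done
None
```

I changed the trays over and handed the job in at about 20.5 s. The ajar tray is home, the gnome's tray is drawn out with the gnome standing in it, and the third tray looks shut.

- **What I did:** With shut fingers I pushed the open tray home until it stopped (17 N, no further advance). Then I lowered the fingertips into the gnome tray's finger well, hooked the lip from behind and drew it to its stop (15–18 N, no further advance). I unhooked inside the well and left upward, with the robot clear of everything.
- **Failed first push:** The true fingertip is about 30 mm higher than telemetry says, so my first push passed over the lip without touching it. I found this in the side camera and corrected for it.
- **Last checks:**
  - **Ajar tray:** its lip is at x ≈ 0.598–0.601, level with the front ends of its rack's rails in the top view.
  - **Gnome tray:** the drawn-out estimates disagree: 129 mm by the sharp lower edge, but 123.5–125 mm by the fuzzier top edge. All are above the 122 mm needed, though by as little as 1.5 mm on the lowest. I trusted the solid stop and did not pull again.
  - **Bystanders:** glue and mushroom stayed in place within the noise of the measurements. I did not re-measure the tumbler, drink, phone, brush or pencil at the end; nothing touched them that I know of.

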